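# Tip an interface bar into its test nest and shut the hold-down cover

## Robot

A 6-joint arm with a two-finger parallel gripper is mounted at the origin on a cart in front of the work surface, level with it; the furniture and walls round the work are solid. World frame = base frame: x ahead of the robot, y to its left, z up, the work surface at z = 0. Lengths are in mm, angles in rad, forces in N, time in s.
With the tool pointing down it reaches from about 350 to 975 mm from the base axis. Payload 7.1 kg.
Tool frame: the origin (TCP) lies at the very end of the fingers, on their centre line; the grasp point (between the pads) lies 19 mm behind it; z points along the fingers, y is the line along which they close (so a half turn about z gives the same grasp; the last joint's range is limited). The gripper opens to 88 mm and grips with 3 to 60 N. Pads are 20 mm wide; open, the fingers measure 115 mm over their backs; the gripper's body (75 mm by 178 mm) begins 61 mm behind the grasp point.
Start: joints at [-1.212, 0.423, 1.63, -0, 1.089, -0.019], TCP at [230.564, -580.9, 222.675] pointing down, gripper open.
Joint ranges: [-3, 3], [-0.9, 2.11], [0.09, 2.58], [-1.31, 4.45], [0.11, 2.69], [-2.54, 2.54]. Speed limits (rad/s): [2.39, 2.39, 3.01, 3.14, 3.14, 3.14].

## Interface

Orientations are given as a rotation vector (axis times angle).
In Python, from workcell import get_obs, get_image, job, models gives the robot as it stands.
- The arm moves only by the tool jog_arm, never from a script. Its argument "increments" is one flat list of numbers, 7 for each row, row after row: the turn, a rotation vector about the tool's x, y, z in degrees, then the shift along the tool's x, y, z in mm, then the opening in per cent of the stroke, from 0 (shut) to 100 (fully open). A call has 1 to 12 rows; each row shifts and turns the commanded pose from where the row before left it, along the tool's axes as they then stand; what a row does not reach is not made up. A row lasts 1/8 s, in which the tool goes at most 62.5 mm and 10.7 degrees, less where a joint would pass 70% of its speed; a pose out of reach is approached as far as the arm can. A call is refused whole if a number of a shift passes 62.5 or a number of a turn 10.7, either way. A call with a gripper value outside its range is refused whole. The fingers move at their own pace and stop on an object; the grip force is fixed at half the most. Time passes only in rows, so rows that do not move let the fingers close. It gives the time, the measured TCP pose, the force, the opening and the grip force at its end, in the units of the state.
- get_obs(): the state, without advancing time (a new reading comes with each control period).
- get_image(name): name is "scene" or "side" or "wrist"; returns a dict with "pixels" (420x560x3 uint8, blue, green, red), "depth" (420x560 float32, mm along the optical axis (not along the pixel's ray), 0 where there is no reading), "fx", "fy", "cx", "cy" (pixels), "cam_to_world" (4x4, takes a point from camera to world coordinates); the wrist camera has in their place "tool_from_camera" (4x4, takes a point from camera to tool coordinates, whose origin is the TCP and whose axes are the flange's). Camera axes: x right, y up, looking along -z (the intrinsics and any distortion apply to the point x, -y, -z); pixel columns grow to the right and rows downward; lengths in mm; the calibration is good to about 2 mm. A picture is of the moment at which its call begins: read the wrist's pose just before it.
- job.close_job(): hands the job in; it is judged then, once.
Trained networks look in the newest picture that a camera, given by its name, has taken for a name from the list of things; names that differ only in an ending like _2 or _b are one class to them, and where a whole thing is asked for, a point or a joint stands for the part that bears it (a point fixed in the world has none). Each returns a list of dicts, best first, with "p" (0 to 1); they miss things now and then, are a little off and sometimes report something else, mostly with a low value. They report only what shows in the picture. A call takes as long as a camera call. They do not tell look-alikes from the thing itself.
- models.look_for(target, camera): "centre" ([x, y, z] in mm, in world coordinates, good to about 4 mm: the middle of the surface that is visible of it).
- models.regions_of(target, camera): "region" (420x560 bool, what is visible of it).
The state is a dict: "t": time; "qpos": joint angles; "qvel": joint speeds; "joint_torque": joint torques, N m; "ee_pos": TCP position; "orientation": TCP orientation; "ft_force": force on the tool from outside, world axes, zero at the start; "moment": the same for the moment, N m; "width": finger opening in mm; "grasp_force": force on a finger pad.
Only numpy, scipy, OpenCV 4.12 (cv2) and the standard library are available. Lean on these libraries where they do the work, as an engineer would, in place of code of your own. Each camera call takes 0.05 s, during which the arm holds its last target. There are 200 camera calls.

## Task

Load the test nest: push over the white interface bar that stands on end on the nest's loading ledge, so that it falls flat into the channel, and push it lengthwise along the channel until its end is fully home against the grey contact block. Then swing the clear hinged cover over it and press it fully shut. Only push: the bar is never lifted off the nest, and the screwdriver, the amber bottle and the grey adapter near by are left where they are.

Things in the scene. Friction and masses are not known exactly. Their poses are not given: they have to be found in the camera images.
- nest: Test nest fixed to the bench: aluminium base 104 x 200 mm, 16 mm high, with a black channel along its y. Origin: underside centre. x to the cover's hinge side, y to the loading end, z up. Channel floor z = 24 mm, x = -15 to 15, y = -78 to 94 mm; side walls 9 mm thick, tops at z = 31; a 3 mm high lip crosses the floor at y = 90 to 94.
- nest_stop (a point): On the upright face of the grey contact block (52 mm wide, top at z = 50 mm) that ends the channel at nest y = -78 mm: the stop for the bar, on the channel's middle, at the height of the lying bar's centre. The bar is home when its end touches this face.
- bar_center (a point): Centre of the loose white bar, a box 26 x 113 x 18 mm, 55 g; own y = length, z = thickness. At the start it stands on end in the channel at nest y = 66 to 76 mm, centre 80.5 mm over the bench, its 18 mm thickness along nest y. It must fall towards nest -y on to a 26 mm wide face; lying, its centre is 33 mm and its top 42 mm up; home, its centre is at nest y = -21.5 mm.
- bar_tail (a point): Centre of the bar's end face (26 x 18 mm) that stands on the channel floor at the start (z = 24 mm). With the bar lying, this is its end towards the loading end of the nest, z = 33 mm; home, it is at nest y = 35 mm.
- cover (a joint): Hinge of the clear cover, rad: 0 = shut and level, 1.57 = upright, 2.0 = fully open, leaning away from the channel. The hinge is stiff: the cover stays where it is left; 1 to 2 N at its free edge moves it.
- cover_hinge (a point): Middle of the cover's hinge axis, which runs along nest y, at nest x = 43, y = -10, z = 48.5 mm. The cover spans nest y = -72 to 52 mm; its frame (6 mm thick) reaches 81 mm from the axis, its finger tab 95 mm. Shut, its top is 52 mm over the bench.
- cover_tab (a point): Middle of the outer (shut: upper) face of the aluminium finger tab, 16 x 36 mm, on the cover's free edge, 87 mm from the hinge axis. An orange keeper block under the cover, 19 mm deep, drops into the channel behind the bar's tail (nest y = 38 to 51 mm, 3 mm clear) when the cover shuts: if the bar is not home, the keeper lands on it.
- flux_bottle: Bystander: small amber bottle with black cap, 32 mm across, 58 mm high, standing; origin at the centre of its underside.
- driver: Bystander: screwdriver with orange and black handle, 17 x 156 x 17 mm, lying along its own y; origin under its middle.
- adapter: Bystander: small grey coaxial adapter, 15 mm across, 30 mm high, standing; origin at the centre of its underside.
Not all that is in view belongs to the job. Of the things that look like the part that bears bar_center, the middle-sized one is meant.

How it is judged:
By the outcome, as a careful person would: the job done as asked, in the order asked, and still so for the second after the job is handed in, with the robot touching nothing.
It also fails if it takes over 45 s, if anything falls off the work surface, if the arm or the gripper's body presses on something with over 40 N, if the wrist force passes 120 N, or if a joint passes its speed limit or range.

## Working session

There is one attempt and no reset: what is moved stays moved. The work goes in short steps, Python scripts to look and compute and a tool call to move; the robot and the scene stay as the last step left them, time stands still between calls to the robot, and variables do not carry over. Pictures are saved under pics/ and viewed, at most 10 in all, crops included, and the job is handed in when it is done.

Besides the shell and the picture viewer there is one more tool, called by a JSON object that holds its "op" and its "data". jog_arm: Moves the arm, as the interface text tells. Its arguments: {"type":"object","properties":{"increments":{"type":"array"}},"required":["increments"]}

```bash
mkdir -p pics; cat > h.py <<'E'
import numpy as np, cv2
from workcell import get_obs,get_image,job,models
from scipy.spatial.transform import Rotation as R
def T(im,o=None):
    if "cam_to_world" in im: return np.array(im["cam_to_world"])
    o=o or get_obs(); M=np.eye(4); M[:3,:3]=R.from_rotvec(o["orientation"]).as_matrix(); M[:3,3]=o["ee_pos"]
    return M@np.array(im["tool_from_camera"])
def cloud(im,M):
    d=im["depth"]; v,u=np.mgrid[:d.shape[0],:d.shape[1]]
    P=np.stack([(u-im["cx"])/im["fx"]*d,-(v-im["cy"])/im["fy"]*d,-d],-1)
    return P@M[:3,:3].T+M[:3,3]
E
python3 - <<'E'
from h import *
o=get_obs(); print(o)
a=get_image("scene");
for n in ["nest","bar_center","cover","flux_bottle","driver","adapter","cover_tab","nest_stop","bar_tail"]:
    for r in models.look_for(n,"scene")[:4]: print("scene",n,round(r["p"],2),np.round(r["centre"]))
b=get_image("side")
for n in ["nest","bar_center","cover","flux_bottle","driver","adapter","cover_tab"]:
    for r in models.look_for(n,"side")[:4]: print("side",n,round(r["p"],2),np.round(r["centre"]))
cv2.imwrite("pics/a.png",a["pixels"]);cv2.imwrite("pics/b.png",b["pixels"])
np.savez("s.npz",a=a["pixels"],b=b["pixels"],A=cloud(a,T(a)),B=cloud(b,T(b)))
print(T(a)[:3],T(b)[:3])
E
```

```text
{'t': 0.0, 'qpos': array([-1.21199271e+00,  4.23836080e-01,  1.63069877e+00,  2.15785591e-05,
        1.08862800e+00, -1.89785082e-02]), 'qvel': array([ 0.00079547,  0.00029603,  0.00068371, -0.00078223,  0.00072953,
       -0.00026046]), 'joint_torque': array([ 1.77405022e-03, -5.44616890e+01, -2.73658437e+01,  6.45376160e-02,
        2.26931105e-02, -1.31226798e-04]), 'ee_pos': array([ 230.37807398, -580.37487345,  221.90124126]), 'orientation': array([-3.08419305e+00, -5.89589565e-01,  3.87290393e-04]), 'ft_force': array([-0.01086144,  0.19155929,  0.26741372]), 'moment': array([-0.02649314,  0.00769403, -0.02771647]), 'grasp_force': 0.0, 'width': 87.60499688489861}
scene nest 0.83 [457. 264.  22.]
scene bar_center 0.86 [404. 505.  95.]
scene bar_center 0.62 [435. 346.  84.]
scene bar_center 0.55 [381. 443.  48.]
scene cover 0.86 [493. 266. 100.]
scene flux_bottle 0.49 [646. 112.  32.]
scene driver 0.82 [475. 559.  11.]
scene driver 0.56 [457. 261.  24.]
scene cover_tab 0.58 [503. 269. 102.]
scene cover_tab 0.27 [476. 557.  12.]
scene nest_stop 0.71 [458. 264.  22.]
scene bar_tail 0.96 [436. 346.  89.]
scene bar_tail 0.81 [402. 504.  95.]
scene bar_tail 0.73 [381. 437.  46.]
side nest 0.6 [466. 238.  23.]
side bar_center 0.65 [419. 486.  97.]
side bar_center 0.53 [391. 423.  46.]
side cover 0.74 [496. 249. 100.]
side flux_bottle 0.59 [649.  93.  34.]
side flux_bottle 0.36 [458. 233.  17.]
side adapter 0.44 [647. 211.  22.]
side adapter 0.25 [505. 250.  99.]
side cover_tab 0.56 [502. 254.  99.]
[[-7.33721148e-01  3.85628093e-01 -5.59414204e-01 -2.11051053e+02]
 [-6.79225966e-01 -3.95116797e-01  6.18493981e-01  1.13564437e+03]
 [ 1.74747053e-02  8.33770766e-01  5.51834164e-01  8.39126218e+02]] [[ 9.99359864e-01 -1.04967145e-02  3.42006135e-02  5.95210495e+02]
 [ 3.35009959e-02  6.09989205e-01 -7.91701240e-01 -4.41029664e+02]
 [-1.25517432e-02  7.92340197e-01  6.09950379e-01  6.80994151e+02]]
```

View pics/a.png

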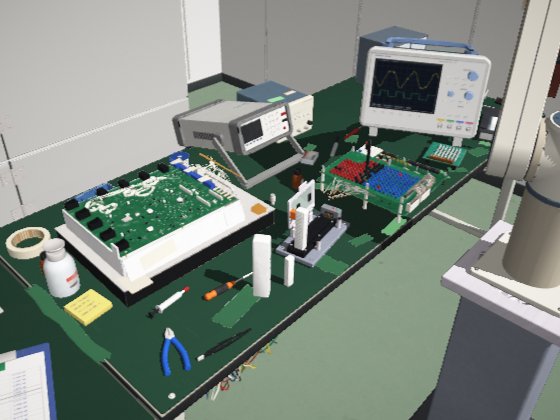

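View pics/b.png

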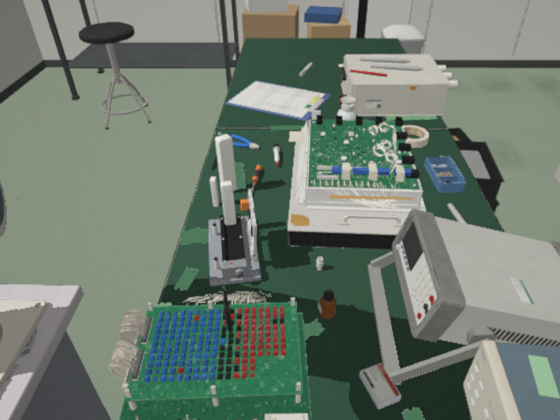

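```bash
python3 - <<'E'
from h import *
s=np.load("s.npz")
for k,c in (("A","a"),("B","b")):
    P=s[k].reshape(-1,3); 
    m=(abs(P[:,0]-455)<110)&(abs(P[:,1]-255)<150)
    q=P[m]
    for lo,hi in ((9,21),(27,35),(44,54)):
        z=q[(q[:,2]>lo)&(q[:,2]<hi)]
        r=cv2.minAreaRect(z[:,:2].astype(np.float32)); print(k,lo,len(z),r,np.median(z,0).round(1))
    # bar
    b=q[(q[:,2]>55)&(q[:,2]<150)]
    for zz in range(55,150,12):
        t=b[(abs(b[:,2]-zz)<6)]
        if len(t)>5:
            x=t[:,0]; y=t[:,1]; print(k,zz,len(t),np.percentile(x,[2,50,98]).round(),np.percentile(y,[2,50,98]).round())
ca=cv2.resize(s["a"][170:310,210:380],None,fx=4,fy=4,interpolation=2)[:560]
cb=cv2.resize(s["b"][120:290,190:280],None,fx=3.3,fy=3.3,interpolation=2)[:560]
ca=cv2.resize(ca,(480,395)); ca=cv2.copyMakeBorder(ca,0,560-395,0,0,0)
cv2.imwrite("pics/c.png",np.hstack([ca,cb[:560] if cb.shape[0]>=560 else cv2.copyMakeBorder(cb,0,560-cb.shape[0],0,0,0)]))
# top-down height map from A and B
for k in "AB":
    P=s[k].reshape(-1,3); m=(P[:,0]>350)&(P[:,0]<570)&(P[:,1]>120)&(P[:,1]<400)&(P[:,2]<160)
    H=np.zeros((280,220),np.float32)
    for x,y,z in P[m]: H[int(399-y)if y<399 else 0,int(x-350)]=max(z,1)
    h=cv2.dilate(H,np.ones((2,2))); 
    cv2.imwrite(f"h{k}.png",cv2.resize(cv2.applyColorMap(np.clip(h*4.5,0,255).astype(np.uint8),cv2.COLORMAP_JET),None,fx=1.8,fy=2*0.9,interpolation=0))
cv2.imwrite("pics/hm.png",np.hstack([cv2.imread("hA.png"),cv2.imread("hB.png")]))
E
```

```text
A 9 975 ((458.4465026855469, 235.73724365234375), (106.54582977294922, 271.5693664550781), 10.515741348266602) [422.5 298.9  15.3]
A 27 398 ((465.5408020019531, 230.01499938964844), (95.95722961425781, 267.7764587402344), 14.888182640075684) [444.2 259.8  30.3]
A 44 209 ((463.6846008300781, 222.65774536132812), (88.93790435791016, 253.45550537109375), 11.00995922088623) [464.  189.5  48.6]
A 55 57 [428. 483. 509.] [205. 324. 346.]
A 67 110 [427. 484. 509.] [207. 323. 346.]
A 79 116 [427. 486. 508.] [206. 322. 346.]
A 91 150 [427. 489. 509.] [207. 321. 346.]
A 103 198 [427. 493. 510.] [208. 300. 345.]
A 115 159 [428. 493. 511.] [210. 305. 346.]
A 127 182 [428. 495. 513.] [209. 297. 346.]
A 139 83 [428. 448. 507.] [244. 329. 345.]
B 9 1348 ((457.7328186035156, 230.02215576171875), (104.15753936767578, 267.4486083984375), 10.423736572265625) [438.1 233.1  15.2]
B 27 535 ((460.59765625, 222.54971313476562), (89.78125762939453, 268.1455383300781), 18.838027954101562) [453.6 260.4  30.2]
B 44 341 ((458.67669677734375, 247.96780395507812), (85.4295654296875, 166.69195556640625), 10.224124908447266) [467.5 178.8  49.1]
B 55 52 [429. 453. 511.] [201. 322. 328.]
B 67 71 [428. 447. 511.] [199. 323. 329.]
B 79 89 [429. 451. 512.] [201. 322. 327.]
B 91 131 [429. 477. 512.] [201. 309. 327.]
B 103 152 [429. 480. 513.] [201. 310. 327.]
B 115 74 [429. 446. 514.] [200. 324. 328.]
B 127 163 [429. 494. 514.] [201. 297. 334.]
B 139 83 [429. 446. 508.] [239. 325. 341.]
```

View pics/c.png

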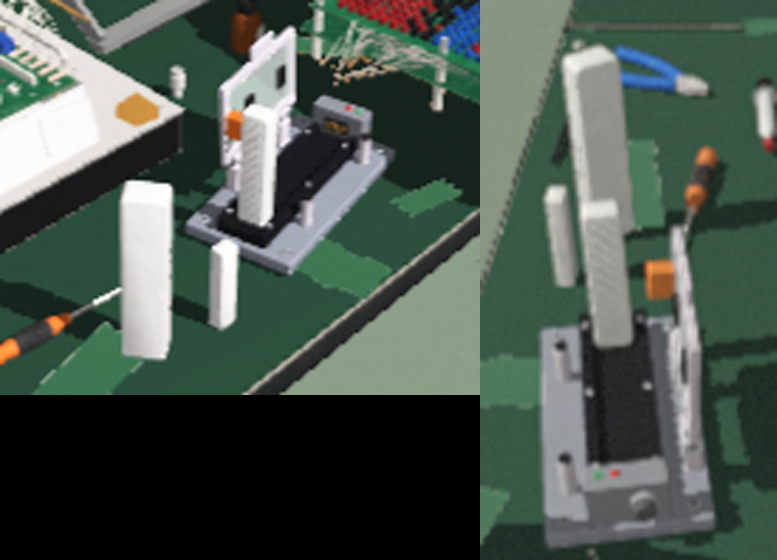

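View pics/hm.png

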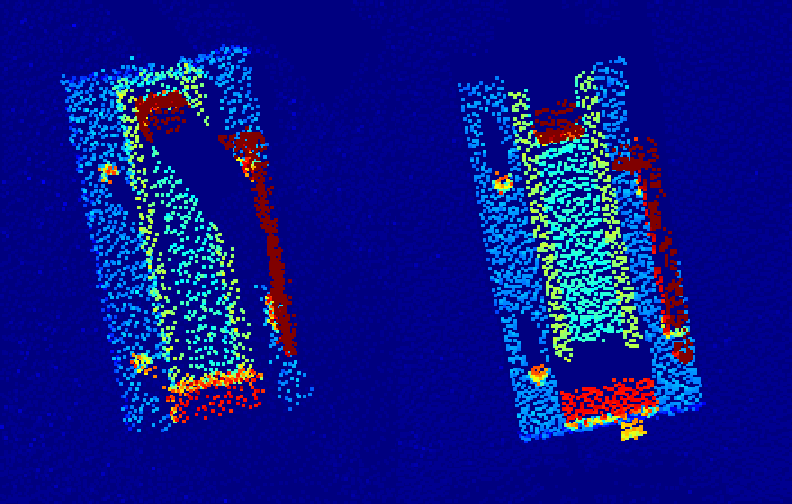

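```bash
python3 - <<'E'
from h import *
from scipy.optimize import minimize
s=np.load("s.npz")
def fit(P):
    P=P.reshape(-1,3); P=P[(abs(P[:,0]-457)<90)&(abs(P[:,1]-255)<135)]
    base=P[(P[:,2]>11)&(P[:,2]<19)][:,:2]; wall=P[(P[:,2]>28)&(P[:,2]<33)][:,:2]; fl=P[(P[:,2]>21.5)&(P[:,2]<26)][:,:2]
    blk=P[(P[:,2]>47.5)&(P[:,2]<52)][:,:2]
    def loc(q,p): c,t=np.cos(p[2]),np.sin(p[2]); d=q-p[:2]; return d@np.array([[c,-t],[t,c]])
    def out(l,x0,x1,y0,y1): 
        return np.maximum(np.maximum(x0-l[:,0],l[:,0]-x1),np.maximum(y0-l[:,1],l[:,1]-y1))
    def cost(p):
        c=0
        b=loc(base,p); e=np.clip(out(b,-52,52,-100,100),0,4)**2; c+=e.sum()
        w=loc(wall,p); e=np.clip(np.maximum(abs(w[:,0])-24,15-abs(w[:,0])),0,4)**2; c+=e.sum()
        f=loc(fl,p); e=np.clip(abs(f[:,0])-15,0,4)**2; c+=e.sum()
        k=loc(blk,p); k=k[k[:,1]<-60]; k=k[abs(k[:,0])<35]; e=np.clip(out(k,-26,26,-99,-78),0,6)**2; c+=e.sum()
        e=np.clip(-out(b,-24,24,-78,94),0,4)**2; c+=e.sum()
        return c
    best=min((minimize(cost,[457+dx,250+dy,.182],method="Nelder-Mead",options=dict(xatol=.02,fatol=.1)) for dx in(-3,3) for dy in (-10,-4,4,10)),key=lambda r:r.fun)
    p=best.x; L=loc(P[:,:2],p)
    print(np.round(p,3),best.fun)
    Z=P[:,2]; 
    for zz in (60,75,90,105,120,130):
        m=(abs(Z-zz)<6)
        t=m&(L[:,0]>30)&(L[:,1]<35); u=m&(abs(L[:,0])<22)&(L[:,1]>40)
        print(zz,"cover x",np.percentile(L[t,0],[5,50,95]).round() if t.sum()>5 else None,"bar x,y",[np.percentile(L[u,i],[2,50,98]).round() for i in(0,1)] if u.sum()>5 else None)
    t=(Z>125)&(L[:,0]>30); print("cover top zmax",np.percentile(Z[t],99),"y at top",np.percentile(L[t&(Z>134),1],[2,98]) if (t&(Z>134)).any() else None)
for k in "AB": fit(s[k])
Q=np.vstack([s["A"].reshape(-1,3),s["B"].reshape(-1,3)])
for y in range(-600,460,60):
    m=(Q[:,1]>=y)&(Q[:,1]<y+60)&(Q[:,0]>200)&(Q[:,0]<640)&(Q[:,2]<600); print(y,Q[m,2].max().round() if m.any() else None, Q[m][Q[m,2].argmax(),0].round() if m.any() else None,end="; ")
print(np.round(get_image("wrist")["tool_from_camera"],1))
E
```

```text
[4.54342e+02 2.65280e+02 1.82000e-01] 2184.6192904699997
60 cover x [40. 42. 44.] bar x,y [array([-15.,  -6.,  12.]), array([61., 78., 82.])]
75 cover x [41. 42. 45.] bar x,y [array([-15.,  -4.,  11.]), array([64., 78., 82.])]
90 cover x [40. 43. 46.] bar x,y [array([-14.,  -7.,   9.]), array([65., 78., 83.])]
105 cover x [41. 45. 46.] bar x,y [array([-15.,  -6.,  10.]), array([65., 78., 84.])]
120 cover x [43. 45. 48.] bar x,y [array([-14.,  -6.,  10.]), array([62., 79., 82.])]
130 cover x [44. 46. 50.] bar x,y [array([-14.,  -3.,  10.]), array([62., 76., 81.])]
cover top zmax 143.60803447361673 y at top [-30.99284212   1.12895785]
[4.51949e+02 2.62418e+02 1.76000e-01] 1733.7220459996179
60 cover x [41. 42. 47.] bar x,y [array([-12.,  -1.,  12.]), array([62., 63., 66.])]
75 cover x [42. 44. 48.] bar x,y [array([-13.,   0.,  12.]), array([60., 63., 66.])]
90 cover x [41. 44. 49.] bar x,y [array([-13.,  -1.,  12.]), array([61., 63., 67.])]
105 cover x [42. 45. 49.] bar x,y [array([-12.,   0.,  12.]), array([61., 63., 65.])]
120 cover x [45. 46. 50.] bar x,y [array([-13.,  -0.,  11.]), array([61., 64., 65.])]
130 cover x [45. 48. 51.] bar x,y [array([-12.,  -0.,  12.]), array([61., 65., 79.])]
cover top zmax 144.63019737363555 y at top [-34.01189869   0.0570131 ]
-600 358.0 237.0; -540 370.0 234.0; -480 300.0 504.0; -420 300.0 603.0; -360 266.0 633.0; -300 42.0 383.0; -240 51.0 616.0; -180 68.0 373.0; -120 573.0 201.0; -60 181.0 486.0; 0 179.0 484.0; 60 82.0 592.0; 120 53.0 451.0; 180 145.0 506.0; 240 145.0 506.0; 300 138.0 432.0; 360 111.0 638.0; 420 158.0 407.0; [[  -0.     1.     0.3   73.4]
 [   1.     0.     0.     0.4]
 [   0.     0.3   -1.  -163.5]
 [   0.     0.     0.     1. ]]
```

```bash
cat >> h.py <<'E'
O=np.array([453.2,263.8,0]); YAW=.179
N=R.from_euler("z",YAW)
def W(p): return O+N.apply(p)
def L(p): return N.inv().apply(np.array(p)-O)
def pose(tilt=0):  # tool y=+nest y, tool z down; tilt>0 moves the body to nest -x
    b=N.as_matrix()@np.array([[-1,0,0],[0,1,0],[0,0,-1.]]).T
    return N*R.from_euler("y",-tilt,degrees=True)*N.inv()*R.from_matrix(b)
def plan(wps,grip=0):
    """wps: (world pos, R, rows); prints rows turn(deg) shift(mm) grip from the measured pose"""
    o=get_obs(); p=np.array(o["ee_pos"]); r=R.from_rotvec(o["orientation"]); out=[]
    print("t",round(o["t"],2),"nest",L(p).round(1))
    for q,rq,n in wps:
        q=np.array(q,float); p0=p.copy(); dr=(r.inv()*rq).as_rotvec(degrees=True)/n; 
        for i in range(n):
            tgt=p0+(q-p0)*(i+1)/n; s=np.round(r.inv().apply(tgt-p),1); d=np.round(dr,1)
            out.append([*d,*s,grip]); p=p+r.apply(s); r=r*R.from_rotvec(d,degrees=True)
    print("\n".join(",".join("%g"%(v+0.) for v in x)+"," for x in out))
    print("end nest",L(p).round(1))
E
python3 - <<'E'
from h import *
print(R.from_rotvec(get_obs()["orientation"]).as_matrix().round(2))
r0=R.from_rotvec(get_obs()["orientation"]); e=pose()
a=(r0.inv()*e).as_rotvec(degrees=True); print(a)
if a[2]>0: a=a*(1-360/np.linalg.norm(a))
mid=r0*R.from_rotvec(a/2,degrees=True)
plan([((440,-100,225),mid,9),(W([0,118,220]),e,11)])
E
```

```text
[[ 0.93  0.37  0.  ]
 [ 0.37 -0.93 -0.  ]
 [-0.    0.   -1.  ]]
[ 1.11866471e-04  3.92292830e-03 -1.68609182e+02]
t 0.95 nest [-369.5 -791.6  222.7]
0,0,-9.4,41.3,-41.1,-0.3,0,
0,0,-9.4,47.5,-33.8,-0.2,0,
0,0,-9.4,52.4,-25.5,-0.3,0,
0,0,-9.4,55.8,-16.7,-0.2,0,
0,0,-9.4,57.9,-7.3,-0.3,0,
0,0,-9.4,58.2,2.2,-0.2,0,
0,0,-9.4,57.1,11.7,-0.3,0,
0,0,-9.4,54.4,20.9,-0.3,0,
0,0,-9.4,50.3,29.5,-0.2,0,
0,0,-7.6,42.1,11.5,0.5,0,
0,0,-7.6,40.2,17,0.4,0,
0,0,-7.6,37.6,22.2,0.5,0,
0,0,-7.6,34.3,26.9,0.4,0,
0,0,-7.6,30.5,31.2,0.5,0,
0,0,-7.6,26,35,0.4,0,
0,0,-7.6,21.3,38.1,0.5,0,
0,0,-7.6,15.9,40.6,0.4,0,
0,0,-7.6,10.5,42.4,0.5,0,
0,0,-7.6,4.8,43.4,0.4,0,
0,0,-7.6,-1,43.6,0.5,0,
end nest [  0. 118. 220.]
```

{"op": "jog_arm", "data": {"increments": [0,0,-9.4,41.3,-41.1,-0.3,0,0,0,-9.4,47.5,-33.8,-0.2,0,0,0,-9.4,52.4,-25.5,-0.3,0,0,0,-9.4,55.8,-16.7,-0.2,0,0,0,-9.4,57.9,-7.3,-0.3,0,0,0,-9.4,58.2,2.2,-0.2,0,0,0,-9.4,57.1,11.7,-0.3,0,0,0,-9.4,54.4,20.9,-0.3,0,0,0,-9.4,50.3,29.5,-0.2,0,0,0,0,0,0,0,0]}}

```text
t: 2.2
ee_pos: [441.3, -96.9, 225.2]
orientation: [1.876, 2.519, 0.001]
ft_force: [-0.1, -0.7, -0.7]
width: 0.4
grasp_force: 0.0
```

```bash
python3 - <<'E'
from h import *
print(get_obs()["qpos"].round(2))
plan([(W([0,118,220]),pose(),11)])
E
```

```text
[-0.24  0.16  2.    0.    0.98 -0.53]
t 2.2 nest [ -75.9 -352.8  225.2]
0,0,-7.6,41.8,11.6,0.5,0,
0,0,-7.6,39.8,17.1,0.5,0,
0,0,-7.6,37.3,22.1,0.5,0,
0,0,-7.6,34,26.9,0.4,0,
0,0,-7.6,30.1,31.2,0.5,0,
0,0,-7.6,25.8,34.9,0.5,0,
0,0,-7.6,20.9,37.9,0.5,0,
0,0,-7.6,15.7,40.5,0.5,0,
0,0,-7.6,10.2,42.1,0.5,0,
0,0,-7.6,4.6,43.1,0.4,0,
0,0,-7.6,-1.2,43.3,0.5,0,
end nest [  0.  117.9 220. ]
```

{"op": "jog_arm", "data": {"increments": [0,0,-7.6,41.8,11.6,0.5,0,0,0,-7.6,39.8,17.1,0.5,0,0,0,-7.6,37.3,22.1,0.5,0,0,0,-7.6,34,26.9,0.4,0,0,0,-7.6,30.1,31.2,0.5,0,0,0,-7.6,25.8,34.9,0.5,0,0,0,-7.6,20.9,37.9,0.5,0,0,0,-7.6,15.7,40.5,0.5,0,0,0,-7.6,10.2,42.1,0.5,0,0,0,-7.6,4.6,43.1,0.4,0,0,0,-7.6,-1.2,43.3,0.5,0,0,0,0,0,0,0,0]}}

```text
t: 3.7
ee_pos: [435.0, 378.1, 219.5]
orientation: [-0.271, 3.129, 0.001]
ft_force: [-0.3, -0.5, -0.2]
width: 0.4
grasp_force: 0.0
```

```bash
python3 - <<'E'
from h import *
o=get_obs(); im=get_image("wrist"); M=T(im,o); P=cloud(im,M).reshape(-1,3); P=P[im["depth"].ravel()>0]
Lc=L(P); b=Lc[(Lc[:,2]>130)&(Lc[:,2]<145)&(abs(Lc[:,0])<30)&(abs(Lc[:,1]-72)<30)]
print(len(b),b.min(0) if len(b) else 0,b.max(0) if len(b) else 0)
if len(b): print(cv2.minAreaRect(b[:,:2].astype(np.float32)))
for lo,hi in((28,33),(12,19)):
    q=Lc[(Lc[:,2]>lo)&(Lc[:,2]<hi)&(abs(Lc[:,0])<60)&(abs(Lc[:,1])<110)]
    print(len(q),np.percentile(q,[1,50,99],axis=0).round(1) if len(q) else 0)
    if len(q): print(cv2.minAreaRect(q[:,:2].astype(np.float32)))
cv2.imwrite("pics/w1.png",im["pixels"])
plan([(W([-1,118,115]),pose(),3),(W([-1,98,115]),pose(),1)])
E
```

```text
763 [-14.77151776  62.78224407 130.14232644] [ 11.10415505  81.08287237 138.64015727]
((-1.7768383026123047, 72.03990173339844), (18.296016693115234, 25.810230255126953), 89.1783676147461)
2321 [[-34.6 -77.7  28.2]
 [-17.3  -1.5  31.9]
 [ 35.8  94.   33. ]]
((0.0593109130859375, -0.12298583984375), (83.60405731201172, 189.92153930664062), 0.16921795904636383)
6785 [[-53.2 -96.4  15. ]
 [-31.4   1.8  17.2]
 [ 48.4 100.1  18.9]]
((-1.7981643676757812, 0.6629562377929688), (200.40736389160156, 103.6179428100586), 89.94770050048828)
t 3.75 nest [  1.8 114.3 219.3]
0,0,-0.2,0.9,1.3,34.8,0,
0,0,-0.2,0.9,1.2,34.7,0,
0,0,-0.2,1,1.3,34.8,0,
0,0,0.1,0,-20,0,0,
end nest [ -1.  98. 115.]
```

View pics/w1.png

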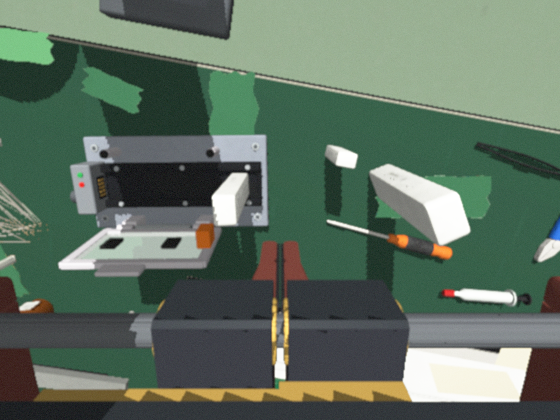

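```bash
sed -i 's/^O=.*/O=np.array([451.4,263.9,0])/' h.py; python3 - <<'E'
from h import *
plan([(W([0,118,115]),pose(),3),(W([0,98,115]),pose(),2),(W([0,70,115]),pose(),6)])
E
```

```text
Traceback (most recent call last):
  File "h.py", line 13, in <module>
    N=R.from_euler("z",YAW)
                       ^^^
NameError: name 'YAW' is not defined
```

```bash
sed -i 's/^O=.*/O=np.array([451.4,263.9,0]); YAW=.179/' h.py; python3 - <<'E'
from h import *
plan([(W([0,118,115]),pose(),3),(W([0,98,115]),pose(),2),(W([0,70,115]),pose(),6)])
E
```

```text
t 3.75 nest [  3.5 113.9 219.3]
0,0,-0.2,1.2,1.4,34.8,0,
0,0,-0.2,1.2,1.4,34.7,0,
0,0,-0.2,1.1,1.4,34.8,0,
0,0,0.1,0,-10,0,0,
0,0,0.1,0,-10,0,0,
0,0,0,0,-4.7,0,0,
0,0,0,0,-4.6,0,0,
0,0,0,0,-4.7,0,0,
0,0,0,0,-4.7,0,0,
0,0,0,0,-4.6,0,0,
0,0,0,0,-4.7,0,0,
end nest [  0.  70. 115.]
```

{"op": "jog_arm", "data": {"increments": [0,0,-0.2,1.2,1.4,34.8,0,0,0,-0.2,1.2,1.4,34.7,0,0,0,-0.2,1.1,1.4,34.8,0,0,0,0,0,-10,0,0,0,0,0,0,-8,0,0,0,0,0,0,0,0,0]}}

```text
t: 4.5
ee_pos: [434.6, 362.0, 117.0]
orientation: [-0.283, 3.127, 0.002]
ft_force: [-0.1, 0.2, -0.1]
width: 0.7
grasp_force: 0.0
```

```bash
python3 - <<'E'
from h import *
print(get_obs()["ft_force"])
plan([(W([0,72,115]),pose(),5)])
E
```

```text
[-0.14957114  0.15105984 -0.05945292]
t 4.5 nest [  0.9  99.5 117. ]
0,0,0,0.2,-5.5,0.4,0,
0,0,0,0.2,-5.5,0.4,0,
0,0,0,0.2,-5.5,0.4,0,
0,0,0,0.2,-5.5,0.4,0,
0,0,0,0.1,-5.5,0.4,0,
end nest [  0.  72. 115.]
```

{"op": "jog_arm", "data": {"increments": [0,0,0,0.2,-5.5,0.4,0,0,0,0,0.2,-5.5,0.4,0,0,0,0,0.2,-5.5,0.4,0,0,0,0,0.2,-5.5,0.4,0,0,0,0,0.1,-5.5,0.4,0,0,0,0,0,0,0,0,0,0,0,0,0,0,0]}}

```text
t: 5.38
ee_pos: [437.5, 335.5, 113.4]
orientation: [0.286, -3.129, -0.0]
ft_force: [0.4, 0.1, -0.7]
width: 0.6
grasp_force: 0.0
```

```bash
cat > look.py <<'E'
from h import *
import sys
o=get_obs(); im=get_image("wrist"); M=T(im,o); P=cloud(im,M).reshape(-1,3); P=P[im["depth"].ravel()>0]
Lc=L(P); print("force",o["ft_force"].round(1),"tcp nest",L(o["ee_pos"]).round(1))
b=Lc[(Lc[:,2]>38)&(Lc[:,2]<46)&(abs(Lc[:,0])<20)&(Lc[:,1]>-70)&(Lc[:,1]<95)]
print("bar top",len(b),np.median(b[:,2]) if len(b) else 0, cv2.minAreaRect(b[:,:2].astype(np.float32)) if len(b)>3 else 0)
h=Lc[(Lc[:,2]>60)&(abs(Lc[:,0])<25)&(abs(Lc[:,1]-72)<30)]; print("high",len(h))
cv2.imwrite("pics/%s.png"%sys.argv[1],im["pixels"])
E
python3 look.py w2
```

```text
force [ 0.4  0.1 -0.7] tcp nest [ -0.9  72.9 113.4]
bar top 422 43.48048444680512 ((-0.4962177276611328, 52.74113464355469), (36.07270050048828, 24.52512550354004), 88.96768951416016)
high 18789
```

View pics/w2.png

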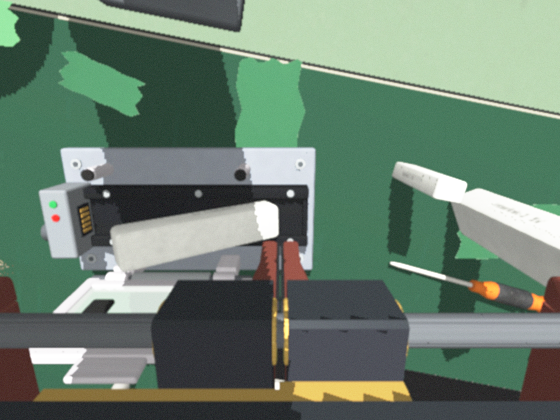

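{"op": "jog_arm", "data": {"increments": [0,0,0,0,4,0,0,0,0,0,0,4,0,0,0,0,0,0,0,0,0]}}

```text
t: 5.8
ee_pos: [436.0, 343.8, 113.4]
orientation: [-0.287, 3.128, 0.0]
ft_force: [-0.1, 0.3, 1.0]
width: 0.3
grasp_force: 0.0
```

```bash
cat >> look.py <<'E'
w=(np.array(im["pixels"]).astype(int).min(2).ravel()[im["depth"].ravel()>0]>110)
for y in range(-70,95,15):
    q=Lc[w&(abs(Lc[:,1]-y)<5)&(abs(Lc[:,0])<40)&(Lc[:,2]>33)&(Lc[:,2]<110)]
    if len(q)>8: print(y,"x",np.percentile(q[:,0],[3,97]).round(),"z",np.percentile(q[:,2],[5,50,95]).round())
E
python3 look.py w3
```

```text
force [-0.1  0.3  1. ] tcp nest [ -0.9  81.4 113.4]
bar top 4850 43.19659270060433 ((0.7944355010986328, 4.438732147216797), (26.629337310791016, 111.84222412109375), 1.579610824584961)
high 18423
-70 x [-39. -32.] z [44. 47. 48.]
-55 x [-38.  40.] z [33. 42. 53.]
-40 x [-10.  40.] z [36. 43. 51.]
-25 x [-11.  39.] z [38. 43. 52.]
-10 x [-12.  39.] z [36. 43. 52.]
5 x [-12.  39.] z [36. 43. 52.]
20 x [-12.  39.] z [37. 43. 50.]
35 x [-12.  39.] z [36. 43. 52.]
50 x [-39.  11.] z [36. 43. 44.]
80 x [-21.  19.] z [33. 33. 34.]
```

```bash
python3 - <<'E'
from h import *
print(pose(10).apply([0,0,-1]).round(2), N.inv().apply(pose(10).apply([0,0,-1])).round(2))
plan([(W([0,88,100]),pose(10),1),(W([0,88,36]),pose(10),4)])
E
```

```text
[-0.17 -0.03  0.98] [-0.17 -0.    0.98]
t 5.85 nest [ -1.   81.2 113.4]
0,-10,0.2,-1,6.8,13.4,0,
0,0,0,2.8,0,15.7,0,
0,0,0,2.7,0,15.8,0,
0,0,0,2.8,0,15.7,0,
0,0,0,2.8,0,15.8,0,
end nest [-0. 88. 36.]
```

{"op": "jog_arm", "data": {"increments": [0,-10,0.2,-1,6.8,13.4,0,0,0,0,2.8,0,15.7,0,0,0,0,2.7,0,15.8,0,0,0,0,2.8,0,15.7,0,0,0,0,2.8,0,15.8,0,0,0,0,0,0,0,0,0,0,0,0,0,0,0]}}

```text
t: 6.72
ee_pos: [436.0, 350.2, 36.0]
orientation: [-0.265, 2.956, 0.024]
ft_force: [0.3, 1.4, 0.1]
width: 0.5
grasp_force: 0.0
```

```bash
python3 - <<'E'
from h import *
print(get_obs()["ft_force"])
plan([(W([0,52,36]),pose(10),9)])
E
```

```text
[0.2735781  1.42883841 0.1350583 ]
t 6.72 nest [ 0.3 87.7 36. ]
0,0,0,0,-4,0,0,
0,0,0,0.1,-3.9,0,0,
0,0,0,0,-4,0,0,
0,0,0,0,-4,0,0,
0,0,0,0,-3.9,0,0,
0,0,0,0.1,-4,-0.1,0,
0,0,0,0,-4,0,0,
0,0,0,0,-3.9,0,0,
0,0,0,0,-4,0,0,
end nest [ 0. 52. 36.]
```

{"op": "jog_arm", "data": {"increments": [0,0,0,0,-4,0,0,0,0,0,0,-4,0,0,0,0,0,0,-4,0,0,0,0,0,0,-4,0,0,0,0,0,0,-4,0,0,0,0,0,0,-4,0,0,0,0,0,0,-4,0,0,0,0,0,0,-4,0,0,0,0,0,0,0,0,0]}}

```text
t: 7.85
ee_pos: [441.5, 318.3, 35.9]
orientation: [-0.264, 2.956, 0.023]
ft_force: [0.1, 0.1, -0.6]
width: 0.6
grasp_force: 0.0
```

```bash
python3 look.py w4
```

```text
force [ 0.1  0.1 -0.6] tcp nest [-0.1 55.3 35.9]
bar top 8808 43.1396117151146 ((-0.6140928268432617, -0.944183349609375), (26.383193969726562, 129.9818115234375), 0.6919234395027161)
high 1258
-70 x [-40.  20.] z [33. 43. 48.]
-55 x [-38.  21.] z [34. 43. 44.]
-40 x [-12.  12.] z [35. 43. 44.]
-25 x [-13.  11.] z [35. 43. 44.]
-10 x [-13.  11.] z [36. 43. 44.]
5 x [-13.   6.] z [35. 43. 44.]
20 x [-12.   6.] z [35. 43. 44.]
35 x [-13.   7.] z [35. 43. 44.]
50 x [-40.  -8.] z [34. 41. 63.]
80 x [-22. -17.] z [33. 33. 34.]
```

{"op": "jog_arm", "data": {"increments": [0,0,0,0,-2,0,0,0,0,0,0,-2,0,0,0,0,0,0,-1,0,0,0,0,0,0,0,0,0]}}

```text
t: 8.4
ee_pos: [442.4, 313.7, 36.0]
orientation: [-0.265, 2.956, 0.024]
ft_force: [-0.4, -1.4, -0.1]
width: 0.4
grasp_force: 0.0
```

{"op": "jog_arm", "data": {"increments": [0,0,0,0,-1,0,0,0,0,0,0,-1,0,0,0,0,0,0,0,0,0]}}

```text
t: 8.78
ee_pos: [442.7, 311.8, 36.0]
orientation: [-0.265, 2.956, 0.024]
ft_force: [0.8, -0.2, -0.1]
width: 0.4
grasp_force: 0.0
```

{"op": "jog_arm", "data": {"increments": [0,0,0,0,-1,0,0,0,0,0,0,0,0,0]}}

```text
t: 9.02
ee_pos: [442.9, 310.8, 36.0]
orientation: [-0.265, 2.956, 0.024]
ft_force: [-0.3, 1.0, -0.5]
width: 0.7
grasp_force: 0.0
```

```bash
python3 - <<'E'
from h import *
o=get_obs(); im=get_image("wrist"); M=T(im,o); P=L(cloud(im,M).reshape(-1,3)); ok=im["depth"].ravel()>0
p=im["pixels"].reshape(-1,3).astype(int)
for x in (-8,-4,0,4):
    m=ok&(abs(P[:,0]-x)<2)&(P[:,2]>38)&(P[:,2]<52)&(P[:,1]>-100)&(P[:,1]<75)
    i=np.argsort(P[m,1]); q=P[m][i]; c=p[m][i]
    k=(q[:,2]>40)&(q[:,2]<46)&(c.min(1)>90)
    print(x,"light top y",np.percentile(q[k,1],[0,1,50,99,100]).round(1))
m=ok&(abs(P[:,0])<24)&(P[:,2]>47.5)&(P[:,2]<53)&(P[:,1]<-65); print("block top y",np.percentile(P[m,1],[1,50,99]).round(1), m.sum())
b=ok&(P[:,2]>12)&(P[:,2]<19)&(abs(P[:,0])<54)&(abs(P[:,1])<106); print(cv2.minAreaRect(P[b][:,:2].astype(np.float32)))
cv2.imwrite("pics/w5.png",cv2.resize(im["pixels"][150:330,0:400],None,fx=2,fy=2))
print(L(o["ee_pos"]))
E
```

```text
-8 light top y [-78.5 -77.5 -18.4  36.7  37.3]
-4 light top y [-79.3 -77.3 -17.7  35.7  36.7]
0 light top y [-78.3 -77.3 -19.   34.5  36.1]
4 light top y [-78.6 -77.4 -20.1  32.4  33.9]
block top y [-88.6 -80.5 -76.8] 2039
((0.11597824096679688, 0.3774566650390625), (104.07806396484375, 200.50645446777344), 0.20210671424865723)
[3.25901128e-03 4.76267602e+01 3.59899769e+01]
```

View pics/w5.png

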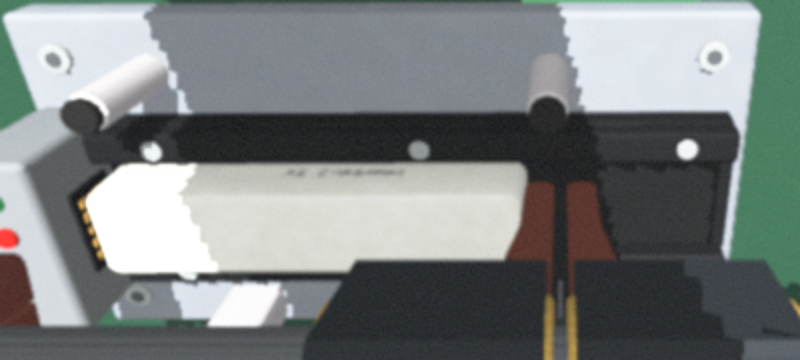

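{"op": "jog_arm", "data": {"increments": [0,0,0,0,-1,0,0,0,0,0,0,0,0,0]}}

```text
t: 9.32
ee_pos: [443.1, 309.8, 36.0]
orientation: [-0.265, 2.956, 0.024]
ft_force: [-0.9, -0.1, -0.6]
width: 0.8
grasp_force: 0.0
```

{"op": "jog_arm", "data": {"increments": [0,0,0,0,-1,0,0,0,0,0,0,0,0,0]}}

```text
t: 9.57
ee_pos: [443.3, 308.8, 36.0]
orientation: [-0.265, 2.956, 0.024]
ft_force: [-1.1, -0.1, 0.3]
width: 0.6
grasp_force: 0.0
```

{"op": "jog_arm", "data": {"increments": [0,0,0,0,-1,0,0,0,0,0,0,0,0,0]}}

```text
t: 9.82
ee_pos: [443.4, 307.8, 36.0]
orientation: [-0.265, 2.956, 0.024]
ft_force: [-0.2, 1.1, 0.0]
width: 0.3
grasp_force: 0.0
```

{"op": "jog_arm", "data": {"increments": [0,0,0,0,-0.7,0,0,0,0,0,0,0,0,0]}}

```text
t: 10.07
ee_pos: [443.6, 307.2, 36.0]
orientation: [-0.265, 2.956, 0.024]
ft_force: [-0.6, 0.4, -0.4]
width: 0.3
grasp_force: 0.2
```

{"op": "jog_arm", "data": {"increments": [0,0,0,0,-0.7,0,0,0,0,0,0,0,0,0]}}

```text
t: 10.32
ee_pos: [444.0, 307.2, 36.2]
orientation: [-0.265, 2.955, 0.025]
ft_force: [-1.3, 4.3, 0.4]
width: 0.3
grasp_force: 2.6
```

```bash
python3 - <<'E'
from h import *
o=get_obs(); im=get_image("wrist"); M=T(im,o); P=L(cloud(im,M).reshape(-1,3)); ok=im["depth"].ravel()>0
p=im["pixels"].reshape(-1,3).astype(int)
for x in (-8,-4,0,4):
    m=ok&(abs(P[:,0]-x)<2)&(P[:,2]>40)&(P[:,2]<46)&(P[:,1]>-100)&(P[:,1]<75)&(p.min(1)>90)
    print(x,"light top y",np.percentile(P[m,1],[0,1,50,99,100]).round(1))
print(L(o["ee_pos"]),o["ft_force"])
cv2.imwrite("pics/w6.png",cv2.resize(im["pixels"][150:330,0:400],None,fx=2,fy=2))
E
```

```text
-8 light top y [-78.7 -77.6 -22.2  32.6  33.5]
-4 light top y [-78.4 -77.5 -22.1  32.   33.4]
0 light top y [-78.6 -77.4 -23.4  30.9  32.4]
4 light top y [-78.3 -77.4 -23.4  29.1  30.8]
[ 0.43691982 43.9130152  36.2029517 ] [-1.29632939  4.25339355  0.39924972]
```

{"op": "jog_arm", "data": {"increments": [0,0,0,0,-1,0,0,0,0,0,0,0,0,0]}}

```text
t: 10.62
ee_pos: [444.6, 307.2, 36.5]
orientation: [-0.265, 2.953, 0.028]
ft_force: [-3.3, 10.0, -0.2]
width: 0.9
grasp_force: 5.1
```

```bash
python3 - <<'E'
from h import *
# retreat in +y, rise, cross over to the outer side of the cover
plan([(W([0,75,36]),pose(10),2),(W([0,85,190]),pose(0),5),(W([85,-10,190]),pose(0),4)])
E
```

```text
t 10.62 nest [ 1.  43.9 36.5]
0.1,0.1,0,0.6,15.6,0.2,0,
0.1,0.1,0,0.5,15.5,0.2,0,
0,2,0,-5.3,2,-30.3,0,
0,2,0,-4.3,2,-30.5,0,
0,2,0,-3.2,2,-30.7,0,
0,2,0,-2.1,1.9,-30.7,0,
0,2,0,-1,2,-30.8,0,
0,0,0,-21.3,-23.7,0,0,
0,0,0,-21.2,-23.8,0,0,
0,0,0,-21.3,-23.7,0,0,
0,0,0,-21.3,-23.7,0,0,
end nest [ 85. -10. 190.]
```

{"op": "jog_arm", "data": {"increments": [0,0,0,0,15.5,0,0,0,0,0,0,15.5,0,0,0,2,0,-5.3,2,-30.3,0,0,2,0,-4.3,2,-30.5,0,0,2,0,-3.2,2,-30.7,0,0,2,0,-2.1,1.9,-30.7,0,0,2,0,-1,2,-30.8,0,0,0,0,-21.3,-23.7,0,0,0,0,0,-21.2,-23.8,0,0,0,0,0,-21.3,-23.7,0,0,0,0,0,-21.3,-23.7,0,0,0,0,0,0,0,0,0]}}

```text
t: 12.12
ee_pos: [538.1, 266.9, 189.8]
orientation: [0.278, -3.129, 0.0]
ft_force: [-0.7, -0.0, -0.8]
width: 0.5
grasp_force: 0.0
```

```bash
python3 - <<'E'
from h import *
o=get_obs(); im=get_image("wrist"); M=T(im,o); P=L(cloud(im,M).reshape(-1,3)); ok=im["depth"].ravel()>0
p=im["pixels"].reshape(-1,3).astype(int)
m=ok&(P[:,2]>39)&(P[:,2]<46)&(abs(P[:,0])<16)&(P[:,1]>-76)&(P[:,1]<60)
if m.sum()>10: print("bar",cv2.minAreaRect(P[m][:,:2].astype(np.float32)))
m=ok&(P[:,2]>132)&(P[:,2]<150)&(abs(P[:,0]-50)<25)&(abs(P[:,1])<80)
if m.sum(): print("tab top",m.sum(),np.percentile(P[m],[1,50,99],axis=0).round(1))
cv2.imwrite("pics/w7.png",im["pixels"])
h=np.array([43,48.5]); w=10
def tip(th,r=87,off=4):
    d=np.array([-np.cos(th),np.sin(th)]);n=np.array([np.sin(th),np.cos(th)])
    c=h+r*d+off*n; return W([c[0]+w,-10,c[1]])
plan([(W([75,-10,125]),pose(),2)]+[(tip(t),pose(),1) for t in np.arange(1.5,-.01,-.15)]+[(tip(0,off=3.5),pose(),1)])
E
```

```text
bar ((0.5070619583129883, -21.040950775146484), (109.86415100097656, 24.200042724609375), 89.86833953857422)
tab top 554 [[ 46.9 -33.1 132.2]
 [ 48.4 -15.1 143.7]
 [ 51.4  16.9 145.8]]
t 12.18 nest [ 84.9 -11.8 189.7]
0,0,0,4.9,0.9,32.3,0,
0,0,0,4.9,0.8,32.4,0,
0,-0.1,-0.1,24.2,0,-10.6,0,
0,0,0,13,0,1.3,0,
0,0,0,12.7,0,3.2,0,
0,0,0,12,0,5.1,0,
0,0,0,11.1,0,6.8,0,
0,0,0,10,0,8.4,0,
0,0,0,8.6,0,9.8,0,
0,0,0,7.1,0,11,0,
0,0,0,5.3,0,11.9,0,
0,0,0,3.5,0,12.6,0,
0,0,0,1.6,0,12.9,0,
0,0,0,0,0,0.5,0,
end nest [-34. -10.  52.]
```

View pics/w7.png

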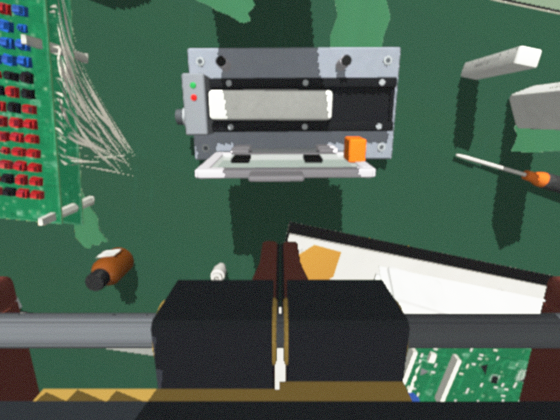

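{"op": "jog_arm", "data": {"increments": [0,0,0,4.9,0.9,32,0,0,0,0,4.9,0.8,30,0,0,0,0,8,0,-4,0,0,0,0,8,0,-4,0,0,0,0,8.2,0,0,0,0,0,0,13,0,1.3,0,0,0,0,12.7,0,3.2,0,0,0,0,12,0,5.1,0,0,0,0,11.1,0,6.8,0,0,0,0,0,0,0,0]}}

```text
t: 13.42
ee_pos: [453.6, 253.8, 118.7]
orientation: [0.281, -3.126, 0.001]
ft_force: [-0.1, 0.1, -0.5]
width: 0.3
grasp_force: 0.0
```

```bash
python3 - <<'E'
from h import *
o=get_obs(); im=get_image("wrist"); M=T(im,o); P=L(cloud(im,M).reshape(-1,3)); ok=im["depth"].ravel()>0
p=im["pixels"].reshape(-1,3).astype(int)
m=ok&(P[:,2]>55)&(P[:,2]<150)&(abs(P[:,0]-5)<50)&(P[:,1]>-70)&(P[:,1]<-35)&(p.min(1)>120)
q=P[m]; print(m.sum(),np.polyfit(q[:,2],q[:,0],1) if m.sum()>20 else 0, np.percentile(q,[2,98],axis=0).round() if m.sum() else 0)
print(L(o["ee_pos"]),o["ft_force"])
cv2.imwrite("pics/w8.png",im["pixels"])
E
```

```text
2409 [-0.87742339 91.88917341] [[-10. -69.  57.]
 [ 42. -36. 114.]]
[  0.41599168 -10.33382636 118.65842989] [-0.11246961  0.08333516 -0.54139148]
```

View pics/w8.png

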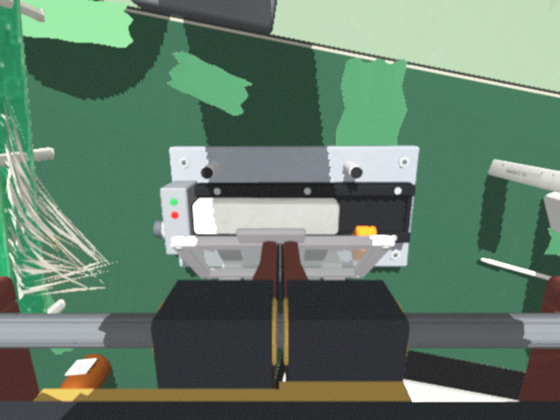

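```bash
python3 - <<'E'
from h import *
h=np.array([43,48.5]); w=10
def tip(th,r=87,off=4):
    d=np.array([-np.cos(th),np.sin(th)]);n=np.array([np.sin(th),np.cos(th)])
    c=h+r*d+off*n; return W([c[0]+w*np.clip(th/.3,.4,1),-10,c[1]])
plan([(tip(t),pose(),1) for t in np.arange(.75,-.01,-.15)])
E
```

```text
t 13.47 nest [  1.4 -10.1 119.1]
0,-0.1,0,9.3,0.1,8.4,0,
0,0,0,8.6,0,9.8,0,
0,0,0,7.1,0,10.9,0,
0,0,0,5.3,0.1,11.9,0,
0,0,0,8.5,0,12.6,0,
0,0,0,2.6,0,13,0,
end nest [-40.  -10.   52.5]
```

{"op": "jog_arm", "data": {"increments": [0,0,0,9.3,0.1,8.4,0,0,0,0,8.6,0,9.8,0,0,0,0,7.1,0,10.9,0,0,0,0,5.3,0,11.9,0,0,0,0,8.5,0,12,0,0,0,0,2.6,0,5,0,0,0,0,0,0,5,0,0,0,0,0,0,0,0]}}

```text
t: 14.48
ee_pos: [414.6, 247.2, 56.3]
orientation: [0.281, -3.129, -0.0]
ft_force: [0.1, 0.8, -0.1]
width: 0.5
grasp_force: 0.0
```

{"op": "jog_arm", "data": {"increments": [0,0,0,0,0,2,0,0,0,0,0,0,1,0,0,0,0,0,0,0,0]}}

```text
t: 14.85
ee_pos: [414.7, 247.2, 53.7]
orientation: [-0.28, 3.129, 0.001]
ft_force: [-0.3, 0.7, 0.1]
width: 0.5
grasp_force: 0.0
```

{"op": "jog_arm", "data": {"increments": [0,0,0,0,0,1,0,0,0,0,0,0,0,0]}}

```text
t: 15.1
ee_pos: [414.5, 247.2, 52.6]
orientation: [0.281, -3.129, -0.0]
ft_force: [0.1, -0.7, -0.3]
width: 0.4
grasp_force: 0.0
```

{"op": "jog_arm", "data": {"increments": [0,0,0,0,0,1,0,0,0,0,0,0,0,0]}}

```text
t: 15.35
ee_pos: [414.6, 247.2, 52.1]
orientation: [-0.281, 3.129, 0.001]
ft_force: [-2.4, -0.7, 8.7]
width: 0.3
grasp_force: 4.2
```

{"op": "jog_arm", "data": {"increments": [0,0,0,0,0,1,0,0,0,0,0,0,0,0]}}

```text
t: 15.6
ee_pos: [414.6, 247.2, 51.8]
orientation: [-0.281, 3.129, 0.001]
ft_force: [-3.9, -3.0, 19.2]
width: 0.6
grasp_force: 9.4
```

{"op": "jog_arm", "data": {"increments": [0,0,0,0,0,0.5,0,0,0,0,0,0,0,0]}}

```text
t: 15.85
ee_pos: [414.7, 247.3, 51.7]
orientation: [-0.281, 3.129, 0.001]
ft_force: [-5.7, -3.4, 25.4]
width: 0.5
grasp_force: 12.1
```

Firm stop at z about 52: shut. Retreat straight up and check.

{"op": "jog_arm", "data": {"increments": [0,0,0,0,0,-5,0,0,0,0,0,0,-25,0,0,0,0,0,0,-40,0,0,0,0,0,0,-40,0,0,0,0,20,0,-20,0,0,0,0,20,0,0,0,0,0,0,20,0,0,0,0,0,0,0,0,0,0]}}

```text
t: 16.85
ee_pos: [353.3, 235.6, 179.0]
orientation: [0.282, -3.126, 0.002]
ft_force: [0.3, -0.6, -0.1]
width: 0.5
grasp_force: 0.0
```

```bash
python3 - <<'E'
from h import *
o=get_obs(); 
for n in ("side","scene"):
    im=get_image(n); P=L(cloud(im,T(im)).reshape(-1,3)); ok=im["depth"].ravel()>0
    m=ok&(P[:,2]>44)&(P[:,2]<70)&(P[:,0]>-56)&(P[:,0]<45)&(P[:,1]>-70)&(P[:,1]<52)
    q=P[m]; print(n,m.sum(),np.percentile(q,[2,50,98],axis=0).round(1)); 
    t=q[q[:,0]<-30]; print(" free edge z",np.percentile(t[:,2],[10,50,90]).round(1) if len(t) else 0)
    for a in ("flux_bottle","driver","adapter"):
        r=models.look_for(a,n); print("",a,r and (round(r[0]["p"],2),np.round(r[0]["centre"])))
    if n=="side": cv2.imwrite("pics/f.png",cv2.resize(im["pixels"][120:330,160:340],None,fx=3,fy=2.8))
print(L(o["ee_pos"]),o["ft_force"])
E
```

```text
side 1551 [[-47.  -67.9  48.1]
 [  1.1 -14.3  50.5]
 [ 43.2  47.9  53.2]]
 free edge z [49.3 50.7 52.3]
 flux_bottle (0.98, array([650.,  94.,  34.]))
 driver (0.6, array([477., 539.,  13.]))
 adapter (0.44, array([648., 212.,  22.]))
scene 1023 [[-44.  -65.9  46.6]
 [  0.9  -5.9  50.6]
 [ 43.1  50.7  54.6]]
 free edge z [47.5 50.4 53.3]
 flux_bottle (0.58, array([645., 109.,  33.]))
 driver (0.57, array([476., 559.,  14.]))
 adapter (0.59, array([453., 263.,  45.]))
[-101.61109549  -10.35742084  179.00384616] [ 0.25854939 -0.55102264 -0.08201365]
```

View pics/f.png

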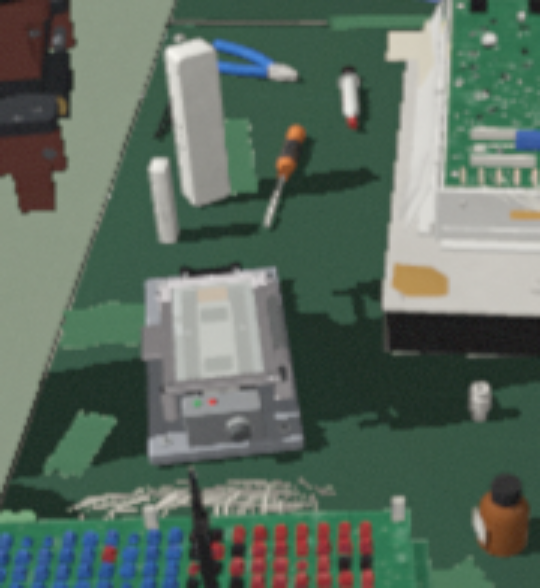

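The picture shows the cover lying flat and level over the bar, centred near (215,330). The bystanders haven't moved and the gripper is clear.

```bash
python3 -c "
from workcell import job
print(job.close_job())"
```

```text
the job is handed in; nothing more can be done
None
```

The bar is down and pushed home against the contact block (10 N at the stop), the cover is pressed fully shut, the bystanders were not touched, and the job was handed in at about 17 s.

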